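# Pack the fired beaker and close the carton

## Robot

A 7-joint arm with a two-finger parallel gripper is mounted at the origin on the work surface. World frame = base frame: x ahead of the robot, y to its left, z up, the work surface at z = 0. Lengths are in m, angles in rad, forces in N, time in s.
With the tool pointing down it reaches from about 0.4 to 0.9 m from the base axis. Payload 5.5 kg.
Tool frame: the origin (TCP) lies midway between the tips of the shut fingers; the grasp point (between the pads) lies 19 mm behind it; z points along the fingers, y is the line along which they close (so a half turn about z gives the same grasp; the last joint's range is limited). The gripper opens to 92 mm and grips with 3 to 60 N. Pads are 19 mm wide; open, the fingers measure 130 mm over their backs; the gripper's body (75 mm by 190 mm) begins 47 mm behind the grasp point.
Start: joints at [1.559, 0.501, -0.427, 1.55, 0.221, 1.138, -0.21], TCP at [0.176, -0.626, 0.227] pointing down, gripper open.
Joint ranges: [-2.88, 2.88], [-0.31, 2.03], [-1.54, 1.56], [0.2, 2.42], [-1.41, 4.55], [0.19, 2.02], [-2.57, 2.57]. Speed limits (rad/s): [2.57, 2.57, 3.14, 3.14, 3.14, 3.14, 3.14].

## Interface

Orientations are given as a unit quaternion [w, x, y, z].
In Python, from plant import arm, get_image gives the robot as it stands.
- The arm moves only by the tool send_rows, never from a script. Its arguments are lists of equal length, an entry for each row: "claw": the closure, from 0 (fully open) to 1 (shut); "travel": the shift along the tool's x, y, z in mm, a list of three; "roll": the turn about the tool's z in degrees. In form: {"claw": [claw, ...], "travel": [[tx, ty, tz], ...], "roll": [roll, ...]}. A call has 1 to 5 rows; each row shifts and turns the commanded pose from where the row before left it, along the tool's axes as they then stand; what a row does not reach is not made up. A row lasts 1/10 s, in which the tool goes at most 50 mm and 8.59 degrees, less where a joint would pass 70% of its speed; a pose out of reach is approached as far as the arm can. A call with a gripper value outside its range is refused whole. The fingers move at their own pace and stop on an object; "grip_force" is the grip in N (left out, the last holds). Time passes only in rows, so rows that do not move let the fingers close. It gives the time, the measured TCP pose, the force, the opening and the grip force at its end, in the units of the state.
- arm.state(): the state, without advancing time (a new reading comes with each control period).
- get_image(name): name is "scene" or "top" or "wrist"; returns a dict with "pixels" (420x560x3 uint8, red, green, blue), "fx", "fy", "cx", "cy" (pixels), "extrinsics" (4x4, takes a point from world to camera coordinates). Camera axes: x right, y up, looking along -z (the intrinsics and any distortion apply to the point x, -y, -z); pixel columns grow to the right and rows downward; lengths in m; the calibration is good to about 2 mm. A picture is of the moment at which its call begins. There is no depth.
- arm.close_job(): hands the job in; it is judged then, once.
The state is a dict: "clock": time; "joint_pos": joint angles; "joint_vel": joint speeds; "joint_torque": joint torques, N m; "tool_pos": TCP position; "eef_rot": TCP orientation; "wrist_force": force on the tool from outside, world axes, zero at the start; "ft_torque": the same for the moment, N m; "finger_gap": finger opening in m; "grasp_force": force on a finger pad.
Only numpy, scipy, OpenCV 4.12 (cv2) and the standard library are available. Lean on these libraries where they do the work, as an engineer would, in place of code of your own. Each camera call takes 0.05 s, during which the arm holds its last target. There are 200 camera calls.

## Task

Stand the straight terracotta beaker upright in the empty cell of the carton, setting it down gently and letting go. Then fold both short end flaps of the carton fully down, and only after that, with the end flaps down, fold both long side flaps fully down over them. Leave the jar already in the carton and everything else on the table undisturbed.

Things in the scene. Friction and masses are not known exactly. Their poses are not given: they have to be found in the camera images.
- carton: Brown cardboard carton, fixed on the table, 144 (its x) x 220 (its y) x 100 mm high, walls and floor 3 mm. A 3 mm divider across y = 0 (top 73 mm above the table) makes two cells, left (+y) and right (-y), each 138 x 105 mm inside. Origin: centre of the underside; z up; x points roughly away from the robot. Four flaps, all open and leaning outward at the start.
- pad: Cork pad, 110 x 80 x 5 mm, lying fixed on the floor of the empty cell and centred in it (underside 3 mm, top 8 mm above the table); the beaker goes on it. Origin: centre of its underside. The pad may be in either cell.
- beaker: Straight-sided round open terracotta beaker without a handle, 56 mm diameter, 80 mm high, wall 5 mm, about 180 g, upright on the table at the robot's right. Origin: centre of its underside, z up.
- end_flap_left (a joint): Short end flap, 136 mm wide, hinged at carton y = +110 mm, height 100 mm. Angle in rad: 0 = folded fully in, lying level over the opening (its stop); 1.57 = standing upright; more = leaning outward. Stays where it is left; stiff crease that needs under 1 N at the edge.
- end_flap_right (a joint): Short end flap, 136 mm wide, hinged at carton y = -110 mm, height 100 mm. Angle in rad: 0 = folded fully in, lying level over the opening (its stop); 1.57 = standing upright; more = leaning outward. Stays where it is left; stiff crease that needs under 1 N at the edge.
- side_flap_near (a joint): Long side flap nearest the robot, 218 mm wide, hinged at carton x = -72 mm, height 104 mm. Angle in rad: 0 = folded fully in, lying level over the opening (its stop); 1.57 = standing upright; more = leaning outward. Stays where it is left; stiff crease that needs under 1 N at the edge.
- side_flap_far (a joint): Long side flap farthest from the robot, 218 mm wide, hinged at carton x = +72 mm, height 104 mm. Angle in rad: 0 = folded fully in, lying level over the opening (its stop); 1.57 = standing upright; more = leaning outward. Stays where it is left; stiff crease that needs under 1 N at the edge.
- end_flap_left_edge (a point): Cardboard flap 72 mm from crease to free edge and 3 mm thick. Point: the middle of its free edge (mid-thickness).
- end_flap_right_edge (a point): Cardboard flap 72 mm from crease to free edge and 3 mm thick. Point: the middle of its free edge (mid-thickness).
- side_flap_near_edge (a point): Cardboard flap 72 mm from crease to free edge and 3 mm thick. Point: the middle of its free edge (mid-thickness).
- side_flap_far_edge (a point): Cardboard flap 72 mm from crease to free edge and 3 mm thick. Point: the middle of its free edge (mid-thickness).
- packed_jar: White lidded jar, 64 mm diameter, 72 mm high, already standing in the other cell; leave it. Origin: centre of its underside.
- mug: White mug with a handle, 80 mm diameter, 85 mm high; bystander. Origin: centre of its underside.
- bowl: Terracotta bowl, 120 mm diameter, 50 mm high; bystander. Origin: centre of its underside.
- glaze_jar: Labelled jar, 64 mm diameter, 70 mm high; bystander. Origin: centre of its underside.
- tape_roll: Roll of packing tape lying flat, 104 mm outside diameter, 48 mm high; bystander. Origin: centre of its underside.
- dish: Small terracotta dish, 100 mm diameter, 30 mm high; bystander. Origin: centre of its underside.
- brush: Long-handled brush lying on the table; bystander. Its x runs along it.
Things that resemble listed ones, but are neither listed nor needed, are in the scene too. Leave any blue look-alike of the beaker alone. Several things have the shape of the pad; the one meant has the colours described above.

How it is judged:
By the outcome, as a careful person would: the job done as asked, in the order asked, and still so for the second after the job is handed in, with the robot touching nothing.
It also fails if it takes over 61 s, if anything falls off the work surface, if the arm or the gripper's body presses on something with over 40 N, if the wrist force passes 120 N, or if a joint passes its speed limit or range.

## Working session

There is one attempt and no reset: what is moved stays moved. The work goes in short steps, Python scripts to look and compute and a tool call to move; the robot and the scene stay as the last step left them, time stands still between calls to the robot, and variables do not carry over. Pictures are saved under pics/ and viewed, at most 10 in all, crops included, and the job is handed in when it is done.

Besides the shell and the picture viewer there is one more tool, called after ">>>" in YAML: its name, and indented under it one key for each argument. send_rows: Moves the arm, as the interface text tells. Its arguments: {"type":"object","properties":{"claw":{"type":"array"},"travel":{"type":"array"},"roll":{"type":"array"},"grip_force":{"type":"number"}},"required":["claw","travel","roll"]}

```bash
mkdir -p pics; ls
cat > h.py <<'E'
import numpy as np,cv2,pickle
from plant import arm,get_image
def snap(n,f):
    d=get_image(n); pickle.dump(d,open(f'pics/{f}.pkl','wb')); cv2.imwrite(f'pics/{f}.png',d['pixels'][...,::-1]); return d
def load(f): return pickle.load(open(f'pics/{f}.pkl','rb'))
def ray(d,u,v):
    E=np.array(d['extrinsics']);R,t=E[:3,:3],E[:3,3]
    c=np.array([(u-d['cx'])/d['fx'],-(v-d['cy'])/d['fy'],-1.])
    r=R.T@c; return -R.T@t, r/np.linalg.norm(r)
def onz(d,u,v,z):
    o,r=ray(d,u,v); return o+r*(z-o[2])/r[2]
def proj(d,p):
    E=np.array(d['extrinsics']);q=E[:3,:3]@np.array(p)+E[:3,3]
    return d['cx']+d['fx']*q[0]/-q[2], d['cy']+d['fy']*-q[1]/-q[2]
def tri(*obs):
    A=np.zeros((3,3));b=np.zeros(3)
    for d,u,v in obs:
        o,r=ray(d,u,v);M=np.eye(3)-np.outer(r,r);A+=M;b+=M@o
    return np.linalg.solve(A,b)
E
python3 - <<'E'
from h import *
a=snap('scene','s0');b=snap('top','t0');snap('wrist','w0')
print({k:v for k,v in a.items() if k!='pixels'});print({k:v for k,v in b.items() if k!='pixels'})
print(arm.state())
E
```

```text
pics
{'fx': 433.9005996107105, 'fy': 433.9005996107105, 'cx': 276.42242889288303, 'cy': 216.7413365142705, 'extrinsics': array([[ 0.32799449,  0.94466592, -0.00509082, -0.11512146],
       [-0.66797132,  0.23572815,  0.70586582,  0.28132655],
       [ 0.66800743, -0.22811957,  0.70832728, -1.51249048],
       [ 0.        ,  0.        ,  0.        ,  1.        ]])}
{'fx': 529.3034522021792, 'fy': 529.3034522021792, 'cx': 281.5742681796603, 'cy': 204.2803721537604, 'extrinsics': array([[-0.02984707, -0.99942781, -0.01591229, -0.00169131],
       [ 0.9902277 , -0.03173447,  0.13580144, -0.49991742],
       [-0.1362287 , -0.01170352,  0.99060828, -1.43377623],
       [ 0.        ,  0.        ,  0.        ,  1.        ]])}
{'clock': 0.15, 'joint_pos': array([ 1.55921331,  0.50165574, -0.42681525,  1.55114608,  0.22079385,
        1.1383177 , -0.21030427]), 'joint_vel': array([-1.34958125e-04, -1.55676368e-03, -3.91256128e-04, -2.78328150e-03,
        9.62843126e-05, -1.60554149e-03,  3.81718553e-05]), 'joint_torque': array([-6.60303194e-03, -5.67105317e+01, -5.82514599e+00, -2.79455513e+01,
       -6.86909608e-02,  2.64690322e-02,  1.21910566e-04]), 'tool_pos': array([ 0.17619121, -0.62512917,  0.2259274 ]), 'eef_rot': array([-7.38025920e-04,  9.90575763e-01,  1.36963890e-01, -6.99566272e-05]), 'wrist_force': array([ 0.44311216, -0.01524142, -0.53329327]), 'ft_torque': array([-0.03609919,  0.02235388, -0.001682  ]), 'grasp_force': 0.0, 'finger_gap': 0.09169218183923371}
```

View pics/s0.png

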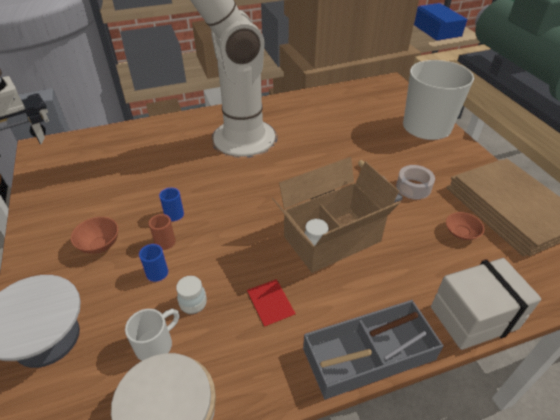

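View pics/t0.png

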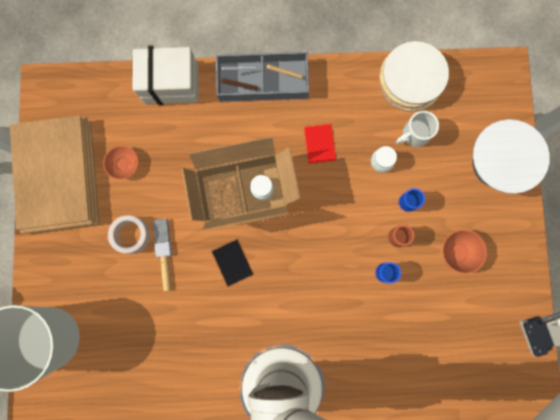

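The beaker candidates are terracotta at top (402,236), scene (161,232), and blue look-alikes at top (411,200) and (388,273). The terracotta bowl at top (465,250) and dish at (121,162) are the wrong shape. The terracotta one between the blues fits. The cork-coloured pad is in the left cell, top (222,195). The red pad at (320,143) and black pad at (232,262) are decoys. I'll confirm this in one enlarged crop.

Run:
```python
from h import *
t=load('t0');s=load('s0')
T=t['pixels'][...,::-1];S=s['pixels'][...,::-1]
f=lambda im,x,y,w,h,W,H:cv2.resize(im[y:y+h,x:x+w],(W,H),interpolation=cv2.INTER_CUBIC)
# top carton x175..305,y130..235 ; scene carton x270..400,y155..270
im=np.vstack([np.hstack([f(T,175,132,130,100,455,350),f(T,355,180,90,100,315,350)]),np.hstack([f(S,270,155,130,115,283,250),f(S,130,180,90,110,205,250),np.zeros((250,282,3),np.uint8)])])
cv2.imwrite('pics/c0.png',im)
def blobs(d,lo,hi,roi,n):
    h=cv2.cvtColor(d['pixels'],cv2.COLOR_RGB2HSV);x0,y0,x1,y1=roi
    m=np.zeros(h.shape[:2],np.uint8);m[y0:y1,x0:x1]=cv2.inRange(h,lo,hi)[y0:y1,x0:x1]
    k,l,st,c=cv2.connectedComponentsWithStats(m)
    for i in range(1,k):
        if st[i,4]>60: print(n,st[i],c[i])
for d,n,r in((t,'t',(370,170,440,300)),(s,'s',(130,180,200,290))):
    blobs(d,(100,120,30),(130,255,255),r,n+'blue')
    blobs(d,(0,110,40),(9,255,255),r,n+'terra')
```

```text
tblue [400 189  25  22 399] [411.81203008 199.56641604]
tblue [376 263  24  20 379] [387.98680739 272.3060686 ]
tterra [389 226  25  20 395] [401.13417722 235.68101266]
sblue [160 189  23  32 528] [171.53977273 203.32007576]
sblue [139 244  29  37 735] [153.28707483 261.9414966 ]
sterra [149 212  26  37 645] [161.78914729 230.56124031]
```

View pics/c0.png

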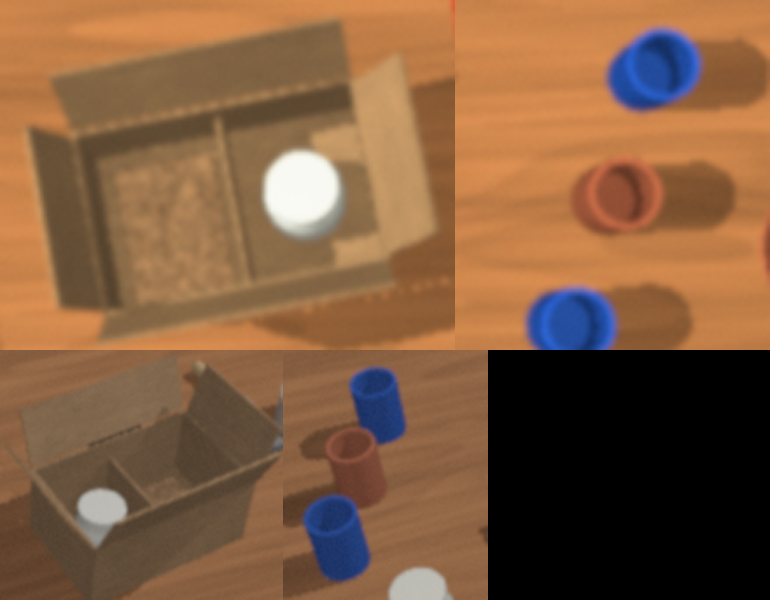

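The crop confirms the terracotta beaker between two blue ones, with rim centre at top (403.6,235.1) and scene (160.3,221.8). It also shows the cork pad in the left cell and the jar in the right. The carton rim corners in top are about (196,171), (276,156), (286,207) and (206,221).

Run:
```python
from h import *
t=load('t0');s=load('s0')
print('rim tri',tri((t,403.6,235.1),(s,160.3,221.8)), onz(t,403.6,235.1,.08),onz(s,160.3,221.8,.08))
for n,u,v in(('FL',196.4,171.1),('FR',275.6,156.3),('NR',285.9,206.9),('NL',205.6,220.6)): print(n,onz(t,u,v,.1).round(4))
print('NRtri',tri((t,285.9,206.9),(s,286,208.7)),'FRtri',tri((t,275.6,156.3),(s,314.6,244.6)))
c=np.mean([onz(t,u,v,.1) for u,v in((196.4,171.1),(275.6,156.3),(285.9,206.9),(205.6,220.6))],0);print(c)
for u,v in((411.8+2,198),(390,271)): print('blue',onz(t,u,v,.08))
# pad blob via cropped corners
for u,v in((110,165),(215,150),(238,285),(130,305)): print('pad',onz(t,u/3.5+175,v/3.5+132,.008).round(4))
print('jar top',onz(t,302/3.5+175,193/3.5+132,.072))
# red/black etc skip; wrist
w=load('w0');print(np.array(w['extrinsics']).round(3),w['fx'],proj(w,[.386,-.235,.08]))
```

```text
rim tri [ 0.40122373 -0.33656969  0.0751798 ] [ 0.40039206 -0.3390419   0.08      ] [ 0.40752286 -0.33299232  0.08      ]
FL [0.5875 0.2073 0.1   ]
FR [ 0.6209 -0.0058  0.1   ]
NR [ 0.4832 -0.0292  0.1   ]
NL [0.4535 0.184  0.1   ]
NRtri [ 0.48497225 -0.02481093  0.09759768] FRtri [ 0.62275037 -0.0022115   0.09780847]
[0.53626444 0.08910779 0.1       ]
blue [ 0.49893995 -0.37233592  0.08      ]
blue [ 0.30703497 -0.29762289  0.08      ]
pad [0.5823 0.1949 0.008 ]
pad [0.5919 0.1092 0.008 ]
pad [0.4807 0.0927 0.008 ]
pad [0.4672 0.18   0.008 ]
jar top [0.54311316 0.03604917 0.072     ]
[[ 0.272 -0.962 -0.002 -0.65 ]
 [ 0.916  0.26  -0.305  0.039]
 [ 0.294  0.081  0.952 -0.391]
 [ 0.     0.     0.     1.   ]] 301.393201528591 (np.float64(-158.49982292629625), np.float64(-206.43929142204112))
```

View pics/w0.png

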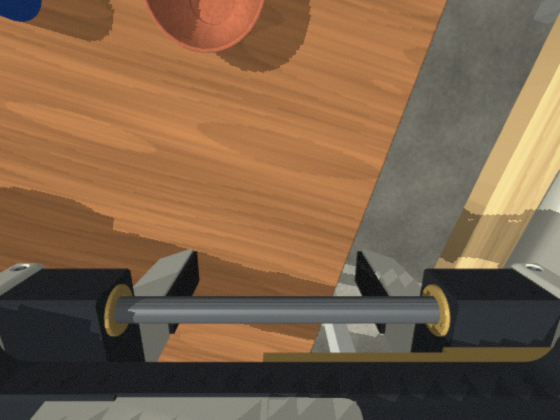

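>>> send_rows:
  claw: [0,0,0,0,0]
  travel:
    - [32,-38,0]
    - [32,-38,0]
    - [32,-38,0]
    - [32,-38,0]
    - [32,-38,0]
  roll: [0,0,0,0,0]

```text
clock: 0.65
tool_pos: [0.2793, -0.3973, 0.2266]
eef_rot: [-0.0, 0.991, 0.137, -0.0]
wrist_force: [1.2, -0.6, 0.2]
finger_gap: 0.0919
grasp_force: 0.0
```

>>> send_rows:
  claw: [0,0,0,0,0]
  travel:
    - [32,-40,0]
    - [32,-40,0]
    - [0,0,0]
    - [0,0,0]
    - [0,0,0]
  roll: [0,0,8,8,8]

```text
clock: 1.15
tool_pos: [0.3179, -0.3066, 0.2268]
eef_rot: [0.0, 0.997, -0.074, -0.0]
wrist_force: [-0.6, -0.5, 0.7]
finger_gap: 0.0922
grasp_force: 0.0
```

>>> send_rows:
  claw: [0,0,0]
  travel:
    - [0,0,0]
    - [0,0,0]
    - [0,0,0]
  roll: [8,4,0]

```text
clock: 1.45
tool_pos: [0.3177, -0.307, 0.2266]
eef_rot: [-0.0, 0.984, -0.176, -0.0]
wrist_force: [-0.3, -0.2, 0.4]
finger_gap: 0.0917
grasp_force: 0.0
```

Run:
```python
from h import *
t=load('t0');s=load('s0')
print('near edge R',tri((t,287.3,214.3),(s,280.1,182.6)),'L',tri((t,203.6,229.1),(s,352.7,158.7)))
for z in(.15,.16,.17):print('far',onz(t,189.9,154,z),onz(t,272.7,138.3,z))
w=snap('wrist','w1')
st=arm.state();print(st['tool_pos'],st['eef_rot'],st['joint_pos'])
h=cv2.cvtColor(w['pixels'],cv2.COLOR_RGB2HSV);m=cv2.inRange(h,(0,110,30),(9,255,255))
k,l,stt,c=cv2.connectedComponentsWithStats(m)
for i in range(1,k):
    if stt[i,4]>200: print(stt[i],c[i])
print(proj(w,[.402,-.336,.08]),proj(w,[.402,-.336,0]))
```

```text
near edge R [ 0.45677462 -0.02939433  0.1641769 ] L [0.42719013 0.1840257  0.16224284]
far [0.62284597 0.21517817 0.15      ] [ 6.57316300e-01 -6.48972318e-04  1.50000000e-01]
far [0.62043084 0.21331359 0.16      ] [ 0.65464358 -0.00090071  0.16      ]
far [0.61801571 0.21144901 0.17      ] [ 0.65197086 -0.00115244  0.17      ]
[ 0.31767654 -0.30705746  0.22663331] [-3.86191572e-05  9.84584865e-01 -1.74907488e-01 -1.09140411e-04] [ 1.23848711  0.12642154 -0.56700095  2.04307556  0.08095315  0.99344508
 -1.29157795]
[  384    34   116   122 10627] [441.61155547  94.8581914 ]
[ 248   81   57   60 2615] [275.61797323 110.83632887]
(np.float64(274.0812766667487), np.float64(109.83833244200366)) (np.float64(274.6333171902264), np.float64(111.08062366436525))
```

View pics/w1.png

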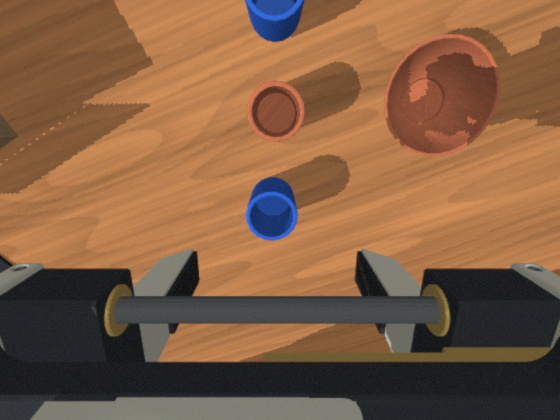

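The wrist view shows the terracotta beaker at (276,111) between the blues at (273,210) and (275,10). Predicted was (274,110), so it agrees to about 2 mm.

>>> send_rows:
  claw: [0,0,0,0,0]
  travel:
    - [45,0,0]
    - [44,0,0]
    - [0,0,35]
    - [0,0,35]
    - [0,0,35]
  roll: [0,0,0,0,0]

```text
clock: 2.0
tool_pos: [0.4016, -0.338, 0.1204]
eef_rot: [-0.0, 0.985, -0.175, 0.0]
wrist_force: [0.8, -0.3, -0.1]
finger_gap: 0.0921
grasp_force: 0.0
```

>>> send_rows:
  claw: [0,0,0,0,0]
  travel:
    - [0,0,26]
    - [0,0,26]
    - [0,0,20]
    - [0,0,0]
    - [0,0,0]
  roll: [0,0,0,0,0]

```text
clock: 2.5
tool_pos: [0.4013, -0.3378, 0.0498]
eef_rot: [-0.0, 0.985, -0.175, -0.0]
wrist_force: [0.5, -0.2, 0.3]
finger_gap: 0.0919
grasp_force: 0.0
```

>>> send_rows:
  claw: [0.3,0.4,0.5,0.5,0.5]
  travel:
    - [0,0,0]
    - [0,0,0]
    - [0,0,0]
    - [0,0,0]
    - [0,0,0]
  roll: [0,0,0,0,0]
  grip_force: 15

```text
clock: 3.0
tool_pos: [0.4015, -0.338, 0.0501]
eef_rot: [0.0, 0.984, -0.176, 0.0]
wrist_force: [1.0, 1.2, -1.2]
finger_gap: 0.0565
grasp_force: 5.6
```

>>> send_rows:
  claw: [0.8,0.8,0.8,0.8,0.8]
  travel:
    - [0,0,0]
    - [0,0,0]
    - [0,0,-10]
    - [0,0,-20]
    - [0,0,-20]
  roll: [0,0,0,0,0]
  grip_force: 18

```text
clock: 3.5
tool_pos: [0.4007, -0.3375, 0.1001]
eef_rot: [-0.001, 0.984, -0.176, -0.001]
wrist_force: [0.3, -0.0, -1.0]
finger_gap: 0.056
grasp_force: 18.0
```

>>> send_rows:
  claw: [0.8,0.8,0.8,0.8,0.8]
  travel:
    - [0,0,-38]
    - [0,0,-38]
    - [0,0,-38]
    - [0,0,-38]
    - [-4,-43,0]
  roll: [0,0,0,0,0]

```text
clock: 4.0
tool_pos: [0.4133, -0.3035, 0.2572]
eef_rot: [0.004, 0.984, -0.181, 0.004]
wrist_force: [1.8, -1.0, -1.3]
finger_gap: 0.056
grasp_force: 18.0
```

>>> send_rows:
  claw: [0.8,0.8,0.8,0.8,0.8]
  travel:
    - [-4,-43,0]
    - [-4,-43,0]
    - [-4,-43,0]
    - [-4,-43,0]
    - [-4,-43,0]
  roll: [0,0,0,0,0]

```text
clock: 4.5
tool_pos: [0.4677, -0.086, 0.2521]
eef_rot: [0.0, 0.984, -0.176, -0.0]
wrist_force: [1.4, 0.0, -1.2]
finger_gap: 0.056
grasp_force: 18.0
```

>>> send_rows:
  claw: [0.8,0.8,0.8,0.8,0.8]
  travel:
    - [-4,-43,0]
    - [-4,-43,0]
    - [-4,-43,0]
    - [-4,-43,0]
    - [-4,-43,0]
  roll: [0,0,0,0,0]

```text
clock: 5.0
tool_pos: [0.5236, 0.1223, 0.252]
eef_rot: [0.0, 0.984, -0.176, -0.0]
wrist_force: [-0.1, 0.4, -0.3]
finger_gap: 0.0562
grasp_force: 18.0
```

>>> send_rows:
  claw: [0.8,0.8,0.8,0.8,0.8]
  travel:
    - [0,-22,0]
    - [0,0,0]
    - [0,0,0]
    - [0,0,0]
    - [0,0,0]
  roll: [-8,-8,-8,-8,-8]

```text
clock: 5.5
tool_pos: [0.5308, 0.1414, 0.2518]
eef_rot: [0.0, 0.985, 0.174, -0.0]
wrist_force: [0.0, 0.6, -1.9]
finger_gap: 0.0559
grasp_force: 18.0
```

>>> send_rows:
  claw: [0.8,0.8,0.8,0.8,0.8]
  travel:
    - [0,0,0]
    - [0,0,0]
    - [0,0,0]
    - [0,0,0]
    - [0,0,0]
  roll: [-8,-8,-8,-8,-8]

```text
clock: 6.0
tool_pos: [0.5309, 0.1412, 0.2518]
eef_rot: [0.0, 0.866, 0.501, -0.0]
wrist_force: [0.9, 0.4, -2.0]
finger_gap: 0.0562
grasp_force: 18.0
```

>>> send_rows:
  claw: [0.8,0.8,0.8,0.8,0.8]
  travel:
    - [0,0,0]
    - [0,0,0]
    - [0,0,0]
    - [0,0,0]
    - [0,0,0]
  roll: [-8,-8,-8,-8,-7]

```text
clock: 6.5
tool_pos: [0.531, 0.141, 0.2518]
eef_rot: [0.0, 0.649, 0.761, -0.001]
wrist_force: [-0.9, 0.7, -1.4]
finger_gap: 0.0559
grasp_force: 18.0
```

Run:
```python
from h import *
snap('top','t1');w=snap('wrist','w2');st=arm.state();print(st)
T=cv2.imread('pics/t1.png');W=cv2.imread('pics/w2.png')
cv2.imwrite('pics/c1.png',np.hstack([cv2.resize(T[110:260,150:330],(420,350)),cv2.resize(W,(380,350))]))
```

```text
{'clock': 6.6, 'joint_pos': array([ 0.63129955,  0.59781935, -1.30165782,  1.76150556,  0.60500261,
        1.26328061, -0.67098142]), 'joint_vel': array([-0.01085174, -0.01513195,  0.01956312, -0.00116778, -0.02194605,
       -0.01578249, -0.11359938]), 'joint_torque': array([ 3.91746100e-03, -4.06801665e+01, -1.74206078e+01, -2.53631508e+01,
        1.22446739e-01,  9.89925256e-02,  1.11235902e+00]), 'tool_pos': array([0.53094391, 0.141086  , 0.25148562]), 'eef_rot': array([-4.23020516e-04,  6.50811834e-01,  7.59238798e-01, -4.74903671e-04]), 'wrist_force': array([-0.56845852, -0.04288175, -1.86069433]), 'ft_torque': array([-0.00247362, -0.15995233,  0.02506629]), 'grasp_force': 17.990241483785212, 'finger_gap': 0.055884376633108045}
```

View pics/c1.png

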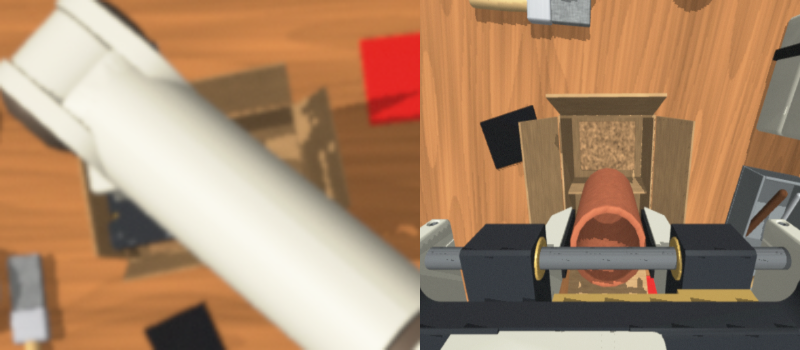

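The wrist view shows the beaker held, at crop (608,225), centred laterally over the cork cell. The pad is at crop (608,145), wrist about (277,174). I'll cross-check the pad position from this view.

Run:
```python
from h import *
w=load('w2');t=load('t0')
g=lambda u,v:((u-420)*560/380,v*420/350)
print(proj(w,[.5305,.144,.008]))
for n,u,v,z in(('padTL',579,122,.008),('padTR',639,122,.008),('rim nearL hinge',562,118,.1),('rim farL',652,118,.1),('endflap edgeL',547,94,.16),('endflap edgeR',666,94,.16),('near edge',521,121,.163),('far edge',692,121,.163)):
    print(n,onz(w,*g(u,v),z).round(4))
a=np.deg2rad(8.8);X=np.array([np.cos(a),np.sin(a)]);Y=np.array([-X[1],X[0]]);c=np.array([.5363,.0891])
for n,u,v in(('endL',(27)/3.5+175,127/3.5+132),('endL2',60/3.5+175,305/3.5+132),('endR',403/3.5+175,53/3.5+132),('endR2',437/3.5+175,232/3.5+132)):
    for z in(.14,.16):
        p=onz(t,u,v,z)[:2]-c; print(n,z,(X@p).round(4),(Y@p).round(4))
```

```text
(np.float64(276.7327560844118), np.float64(177.6935394802798))
padTL [0.4691 0.1757 0.008 ]
padTR [0.583  0.1946 0.008 ]
rim nearL hinge [0.4551 0.187  0.1   ]
rim farL [0.586  0.2087 0.1   ]
endflap edgeL [0.4481 0.213  0.16  ]
endflap edgeR [0.5837 0.2355 0.16  ]
near edge [0.4205 0.1835 0.163 ]
far edge [0.6192 0.2164 0.163 ]
endL 0.14 0.0734 0.1373
endL 0.16 0.0686 0.134
endL2 0.14 -0.0626 0.1344
endL2 0.16 -0.0654 0.1311
endR 0.14 0.0767 -0.1478
endR 0.16 0.0719 -0.1469
endR2 0.14 -0.0605 -0.1475
endR2 0.16 -0.0633 -0.1466
```

>>> send_rows:
  claw: [0.8,0.8,0.8,0.8,0.8]
  travel:
    - [2,-2,30]
    - [0,0,35]
    - [0,0,35]
    - [0,0,30]
    - [0,0,20]
  roll: [0,0,0,0,0]

```text
clock: 7.1
tool_pos: [0.5281, 0.1423, 0.0997]
eef_rot: [-0.0, 0.652, 0.758, -0.001]
wrist_force: [-0.7, -0.7, -2.0]
finger_gap: 0.0561
grasp_force: 18.0
```

>>> send_rows:
  claw: [0.8,0.8,0.8,0.8,0.8]
  travel:
    - [0,0,15]
    - [0,0,12]
    - [0,0,8]
    - [0,0,5]
    - [0,0,0]
  roll: [0,0,0,0,0]

```text
clock: 7.6
tool_pos: [0.5293, 0.1434, 0.0618]
eef_rot: [0.0, 0.651, 0.759, 0.0]
wrist_force: [0.2, -0.4, -2.2]
finger_gap: 0.056
grasp_force: 18.0
```

>>> send_rows:
  claw: [0.8,0.8,0.8,0.8,0.8]
  travel:
    - [0,0,1]
    - [0,0,1]
    - [0,0,1]
    - [0,0,0]
    - [0,0,0]
  roll: [0,0,0,0,0]

```text
clock: 8.1
tool_pos: [0.5292, 0.1434, 0.0589]
eef_rot: [0.0, 0.651, 0.759, 0.0]
wrist_force: [-0.2, 0.9, 0.5]
finger_gap: 0.0563
grasp_force: 18.0
```

>>> send_rows:
  claw: [0.8,0.8,0.37,0.35,0.3]
  travel:
    - [0,0,0.5]
    - [0,0,0]
    - [0,0,0]
    - [0,0,0]
    - [0,0,0]
  roll: [0,0,0,0,0]

```text
clock: 8.6
tool_pos: [0.5291, 0.1433, 0.0583]
eef_rot: [0.0, 0.651, 0.759, 0.0]
wrist_force: [-0.4, -0.0, 1.2]
finger_gap: 0.063
grasp_force: 0.0
```

>>> send_rows:
  claw: [0.28,0.28,0.28,0.28,0.28]
  travel:
    - [0,0,0]
    - [0,0,0]
    - [0,0,-10]
    - [0,0,-20]
    - [0,0,-30]
  roll: [0,0,0,0,0]

```text
clock: 9.1
tool_pos: [0.528, 0.1429, 0.1182]
eef_rot: [-0.001, 0.651, 0.759, -0.001]
wrist_force: [0.6, 0.2, -1.1]
finger_gap: 0.0659
grasp_force: 0.0
```

>>> send_rows:
  claw: [0.28,0.28,0.28,0.28,0.28]
  travel:
    - [0,0,-40]
    - [0,0,-40]
    - [0,0,-40]
    - [-40,0,0]
    - [-40,0,0]
  roll: [0,0,0,0,0]

```text
clock: 9.6
tool_pos: [0.542, 0.0651, 0.2408]
eef_rot: [0.002, 0.65, 0.76, 0.001]
wrist_force: [0.8, -0.6, -0.8]
finger_gap: 0.066
grasp_force: 0.0
```

Run:
```python
from h import *
snap('top','t2');w=snap('wrist','w3');s=snap('scene','s2');st=arm.state();print(st['tool_pos'],st['joint_pos'])
T=cv2.imread('pics/s2.png');W=cv2.imread('pics/w3.png')
cv2.imwrite('pics/c2.png',np.hstack([cv2.resize(T[140:280,250:420],(370,350)),cv2.resize(W,(430,350))]))
```

```text
[0.5418652  0.06052679 0.23831691] [ 0.7818741   0.60857758 -1.30086501  1.78690457  0.62272989  1.24096697
 -0.54638037]
```

View pics/c2.png

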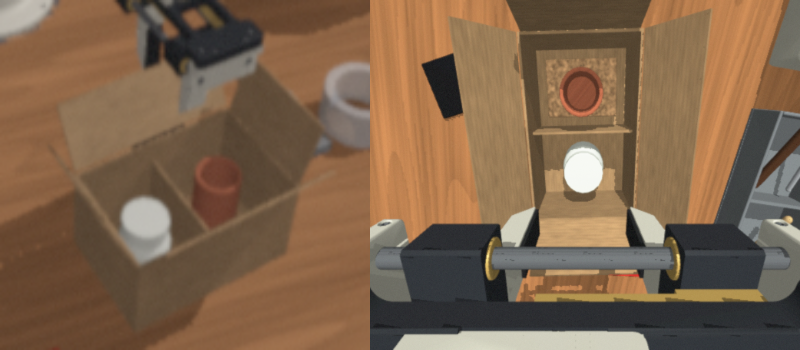

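The beaker stands upright on the cork pad, seen at crop (581,90) in the wrist view and (215,185) in the scene view. The jar is undisturbed. Next is the left end flap, pushing from outside with shut fingers.

>>> send_rows:
  claw: [1,1,1,1,1]
  travel:
    - [43,0,0]
    - [43,0,0]
    - [43,0,0]
    - [43,0,0]
    - [33,0,0]
  roll: [0,0,0,0,0]

```text
clock: 10.25
tool_pos: [0.508, 0.271, 0.2391]
eef_rot: [-0.001, 0.65, 0.76, 0.001]
wrist_force: [0.1, -0.6, 0.3]
finger_gap: 0.0306
grasp_force: 0.0
```

>>> send_rows:
  claw: [1,1,1,1,1]
  travel:
    - [0,0,35]
    - [0,0,35]
    - [0,0,35]
    - [0,0,0]
    - [-20,0,0]
  roll: [0,0,0,0,0]

```text
clock: 10.75
tool_pos: [0.5111, 0.2512, 0.1343]
eef_rot: [-0.002, 0.649, 0.761, 0.001]
wrist_force: [-0.2, -0.8, 0.6]
finger_gap: 0.0005
grasp_force: 0.0
```

>>> send_rows:
  claw: [1,1,1,1,1]
  travel:
    - [-15,0,0]
    - [-15,0,0]
    - [-15,0,0]
    - [-15,0,0]
    - [-15,0,0]
  roll: [0,0,0,0,0]

```text
clock: 11.25
tool_pos: [0.525, 0.1742, 0.1357]
eef_rot: [0.0, 0.651, 0.759, 0.001]
wrist_force: [-0.4, 0.4, 1.1]
finger_gap: 0.0003
grasp_force: 0.3
```

>>> send_rows:
  claw: [1,1,1,1,1]
  travel:
    - [-10,0,9]
    - [-10,0,9]
    - [-5,0,8]
    - [0,0,5]
    - [0,0,0]
  roll: [0,0,0,0,0]

```text
clock: 11.75
tool_pos: [0.5284, 0.1467, 0.103]
eef_rot: [0.001, 0.651, 0.759, -0.002]
wrist_force: [-3.0, -6.8, 13.4]
finger_gap: 0.0006
grasp_force: 6.5
```

>>> send_rows:
  claw: [1,1,1,1,1]
  travel:
    - [0,0,2]
    - [0,0,2]
    - [0,0,1]
    - [0,0,0]
    - [0,0,0]
  roll: [0,0,0,0,0]

```text
clock: 12.25
tool_pos: [0.5287, 0.1468, 0.1019]
eef_rot: [0.003, 0.651, 0.759, -0.002]
wrist_force: [-13.3, -13.8, 47.7]
finger_gap: 0.0004
grasp_force: 24.0
```

The left flap is at its stop (the force rose). Retract and do the right flap, pressing less.

>>> send_rows:
  claw: [1,1,1,1,1]
  travel:
    - [0,0,-10]
    - [0,0,-42]
    - [0,0,-42]
    - [0,0,-40]
    - [-44,0,0]
  roll: [0,0,0,0,0]

```text
clock: 12.75
tool_pos: [0.5361, 0.1138, 0.2376]
eef_rot: [0.002, 0.647, 0.763, 0.005]
wrist_force: [1.0, 0.4, -0.3]
finger_gap: 0.0008
grasp_force: 0.0
```

>>> send_rows:
  claw: [1,1,1,1,1]
  travel:
    - [-44,0,0]
    - [-44,0,0]
    - [-44,0,0]
    - [-44,0,0]
    - [-28,0,0]
  roll: [0,0,0,0,0]

```text
clock: 13.25
tool_pos: [0.5662, -0.1005, 0.2304]
eef_rot: [-0.0, 0.652, 0.758, -0.0]
wrist_force: [-1.0, 0.3, -0.2]
finger_gap: 0.0005
grasp_force: 0.0
```

>>> send_rows:
  claw: [1,1,1,1]
  travel:
    - [0,0,35]
    - [0,0,35]
    - [0,0,35]
    - [0,0,0]
  roll: [0,0,0,0]

```text
clock: 13.65
tool_pos: [0.5624, -0.0965, 0.1216]
eef_rot: [-0.004, 0.651, 0.759, -0.002]
wrist_force: [-0.0, 0.3, 0.5]
finger_gap: 0.0003
grasp_force: 0.0
```

>>> send_rows:
  claw: [1,1,1,1,1]
  travel:
    - [20,0,-6]
    - [20,0,-6]
    - [16,0,0]
    - [16,0,0]
    - [16,0,0]
  roll: [0,0,0,0,0]

```text
clock: 14.15
tool_pos: [0.5528, -0.0091, 0.1387]
eef_rot: [0.001, 0.651, 0.759, -0.0]
wrist_force: [0.8, -2.0, -0.2]
finger_gap: 0.0005
grasp_force: 0.4
```

>>> send_rows:
  claw: [1,1,1,1,1]
  travel:
    - [15,0,0]
    - [10,0,9]
    - [10,0,9]
    - [5,0,8]
    - [0,0,3]
  roll: [0,0,0,0,0]

```text
clock: 14.65
tool_pos: [0.5456, 0.0305, 0.1078]
eef_rot: [-0.001, 0.651, 0.759, -0.0]
wrist_force: [0.0, 0.9, 0.6]
finger_gap: 0.0004
grasp_force: 0.2
```

>>> send_rows:
  claw: [1,1]
  travel:
    - [0,0,0]
    - [0,0,0]
  roll: [0,0]

```text
clock: 14.85
tool_pos: [0.5467, 0.0292, 0.1091]
eef_rot: [-0.0, 0.651, 0.759, -0.0]
wrist_force: [-0.2, -0.0, 0.2]
finger_gap: 0.0005
grasp_force: 0.0
```

>>> send_rows:
  claw: [1,1,1,1,1]
  travel:
    - [0,0,3]
    - [0,0,2]
    - [0,0,2]
    - [0,0,0]
    - [0,0,0]
  roll: [0,0,0,0,0]

```text
clock: 15.35
tool_pos: [0.5469, 0.0293, 0.1032]
eef_rot: [0.001, 0.651, 0.759, -0.0]
wrist_force: [-2.4, -1.8, 8.2]
finger_gap: 0.0005
grasp_force: 4.2
```

>>> send_rows:
  claw: [1,1,1,1,1]
  travel:
    - [0,0,1]
    - [0,0,0]
    - [0,0,-10]
    - [0,0,-45]
    - [0,0,-45]
  roll: [0,0,0,0,0]

```text
clock: 15.85
tool_pos: [0.5456, 0.0295, 0.2017]
eef_rot: [-0.001, 0.651, 0.759, -0.001]
wrist_force: [1.4, -0.7, 0.5]
finger_gap: 0.0004
grasp_force: 0.0
```

>>> send_rows:
  claw: [1,1,1,1]
  travel:
    - [-40,0,-25]
    - [-40,0,0]
    - [-40,0,0]
    - [0,0,0]
  roll: [0,0,0,0]

```text
clock: 16.25
tool_pos: [0.5655, -0.097, 0.2256]
eef_rot: [0.001, 0.655, 0.755, -0.001]
wrist_force: [-0.8, -0.5, 1.1]
finger_gap: 0.0004
grasp_force: 0.0
```

Run:
```python
from h import *
w=snap('wrist','w4');s=snap('scene','s4');t=snap('top','t4');st=arm.state();print(st['tool_pos'],st['eef_rot'],st['joint_pos'],st['wrist_force'])
T=cv2.imread('pics/s4.png');W=cv2.imread('pics/w4.png');U=cv2.imread('pics/t4.png')
cv2.imwrite('pics/c4.png',np.vstack([np.hstack([cv2.resize(T[140:280,250:420],(370,300)),cv2.resize(U[120:240,160:320],(400,300))]),np.hstack([cv2.resize(W,(400,300)),np.zeros((300,370,3),np.uint8)])]))
```

```text
[ 0.56452584 -0.08859472  0.22623273] [-3.51183795e-04  6.51256983e-01  7.58857121e-01  2.96877017e-04] [ 0.99644397  0.671568   -1.27436126  1.73731455  0.67509528  1.25639678
 -0.29270899] [-0.47111792  1.36975051 -0.64625943]
```

View pics/c4.png

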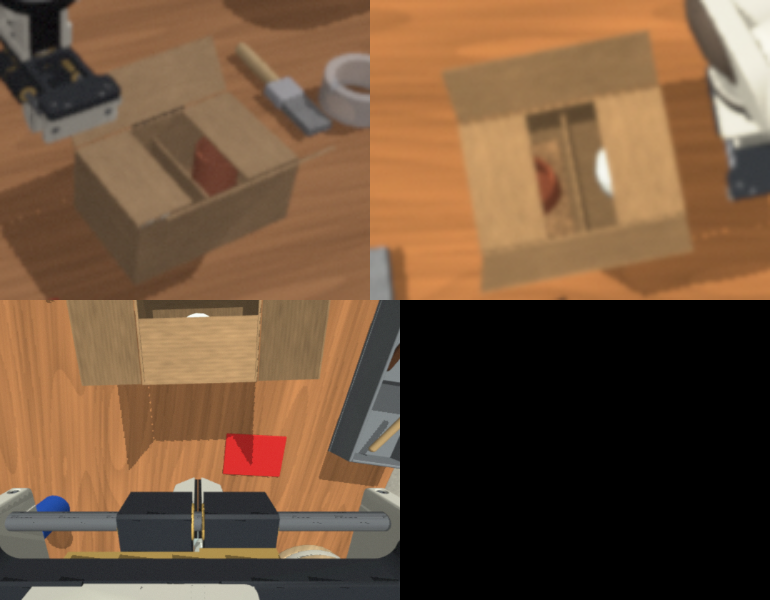

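Both end flaps lie flat, at top crop (495,175) and (645,160). The side flaps were spread a little wider by the gripper, and the near edge is at crop (480,290)–(692,250). I'll turn the gripper 90° and go outside the near flap.

>>> send_rows:
  claw: [1,1,1,1,1]
  travel:
    - [0,0,0]
    - [0,0,0]
    - [0,0,0]
    - [0,0,0]
    - [0,0,0]
  roll: [-8,-8,-8,-8,-8]

```text
clock: 16.9
tool_pos: [0.5646, -0.0868, 0.2266]
eef_rot: [0.0, 0.348, 0.938, 0.0]
wrist_force: [0.9, -0.3, 0.2]
finger_gap: 0.0007
grasp_force: 0.0
```

>>> send_rows:
  claw: [1,1,1,1,1]
  travel:
    - [0,0,0]
    - [0,0,0]
    - [0,0,0]
    - [0,0,0]
    - [0,0,0]
  roll: [-8,-8,-8,-8,-8]

```text
clock: 17.4
tool_pos: [0.5646, -0.0868, 0.2265]
eef_rot: [0.0, 0.006, 1.0, 0.0]
wrist_force: [0.2, 0.2, 0.8]
finger_gap: 0.0003
grasp_force: 0.0
```

>>> send_rows:
  claw: [1,1,1,1,1]
  travel:
    - [0,0,0]
    - [0,0,0]
    - [29,36,0]
    - [29,36,0]
    - [29,36,0]
  roll: [-8,-2,0,0,0]

```text
clock: 17.9
tool_pos: [0.4605, 0.0078, 0.2259]
eef_rot: [-0.0, -0.078, 0.997, 0.001]
wrist_force: [-0.7, 1.6, 2.1]
finger_gap: 0.0002
grasp_force: 0.0
```

>>> send_rows:
  claw: [1,1,1,1]
  travel:
    - [29,36,0]
    - [29,36,0]
    - [0,0,0]
    - [0,0,0]
  roll: [0,0,0,0]

```text
clock: 18.3
tool_pos: [0.3934, 0.067, 0.2266]
eef_rot: [0.001, -0.078, 0.997, -0.004]
wrist_force: [-0.0, -0.0, -0.6]
finger_gap: 0.0009
grasp_force: 0.0
```

Run:
```python
from h import *
st=arm.state();print(st['tool_pos'],st['eef_rot'],st['joint_pos'])
t=load('t4');s=load('s4')
a=np.deg2rad(8.9);X=np.array([np.cos(a),np.sin(a),0]);Y=np.array([-X[1],X[0],0]);c=np.array([.5365,.0892,0])
f=lambda p:np.round([X@(p-c),Y@(p-c),p[2]],4)
print('tool',f(st['tool_pos']))
tp=lambda u,v:(t,(u-370)/2.5+160,v/2.5+120); sp=lambda u,v:(s,u*170/370+250,v*140/300+140)
print('nearR',[f(onz(*tp(692,250),z)) for z in(.14,.16)],'nearL',f(tri(tp(480,290),sp(212,38))))
print('farL',[f(onz(*tp(445,73),z)) for z in(.14,.16)],'farR',f(onz(*tp(648,32),.15)))
```

```text
[0.39343115 0.06699417 0.22658034] [ 9.58015495e-04 -7.81872227e-02  9.96928916e-01 -4.31009830e-03] [ 1.14612472  0.27125949 -1.52866455  2.11744963  0.3265241   1.03727535
  1.17562844]
tool [-1.448e-01  2.000e-04  2.266e-01]
nearR [array([-0.1108, -0.1091,  0.14  ]), array([-0.113 , -0.1087,  0.16  ])] nearL [-0.1115  0.1111  0.1535]
farL [array([0.1201, 0.1102, 0.14  ]), array([0.1146, 0.1073, 0.16  ])] farR [ 0.1206 -0.1063  0.15  ]
```

>>> send_rows:
  claw: [1,1,1,1]
  travel:
    - [0,0,30]
    - [0,0,35]
    - [0,0,27]
    - [0,0,0]
  roll: [0,0,0,0]

```text
clock: 18.7
tool_pos: [0.3914, 0.0677, 0.1309]
eef_rot: [-0.004, -0.077, 0.997, 0.002]
wrist_force: [-0.3, -0.6, 0.7]
finger_gap: 0.0007
grasp_force: 0.0
```

>>> send_rows:
  claw: [1,1,1,1,1]
  travel:
    - [-15,0,0]
    - [-15,0,0]
    - [-15,0,0]
    - [-15,0,0]
    - [-15,0,0]
  roll: [0,0,0,0,0]

```text
clock: 19.2
tool_pos: [0.4689, 0.0792, 0.1345]
eef_rot: [-0.001, -0.076, 0.997, 0.001]
wrist_force: [-0.7, -0.4, -0.8]
finger_gap: 0.0006
grasp_force: 0.6
```

>>> send_rows:
  claw: [1,1,1,1,1]
  travel:
    - [-15,0,0]
    - [-13,0,0]
    - [-10,0,8]
    - [-10,0,8]
    - [-4,0,6]
  roll: [0,0,0,0,0]

```text
clock: 19.7
tool_pos: [0.5203, 0.0863, 0.1112]
eef_rot: [-0.0, -0.076, 0.997, 0.0]
wrist_force: [-0.6, -0.2, -0.2]
finger_gap: 0.0002
grasp_force: 0.2
```

>>> send_rows:
  claw: [1,1,1,1,1]
  travel:
    - [0,0,2]
    - [0,0,2]
    - [0,0,1]
    - [0,0,0]
    - [0,0,0]
  roll: [0,0,0,0,0]

```text
clock: 20.2
tool_pos: [0.5195, 0.086, 0.1074]
eef_rot: [0.0, -0.076, 0.997, -0.0]
wrist_force: [1.6, -0.4, 0.2]
finger_gap: 0.0004
grasp_force: 0.0
```

>>> send_rows:
  claw: [1,1,1,1,1]
  travel:
    - [0,0,1]
    - [0,0,1]
    - [0,0,1]
    - [0,0,0]
    - [0,0,0]
  roll: [0,0,0,0,0]

```text
clock: 20.7
tool_pos: [0.5198, 0.0861, 0.1068]
eef_rot: [0.0, -0.076, 0.997, -0.001]
wrist_force: [-8.8, -2.6, 25.3]
finger_gap: 0.0008
grasp_force: 12.8
```

>>> send_rows:
  claw: [1,1,1,1,1]
  travel:
    - [0,0,-10]
    - [0,0,-40]
    - [0,0,-40]
    - [0,0,-25]
    - [-35,0,0]
  roll: [0,0,0,0,0]

```text
clock: 21.2
tool_pos: [0.554, 0.0913, 0.2233]
eef_rot: [0.002, -0.076, 0.997, -0.001]
wrist_force: [1.6, -0.2, 1.1]
finger_gap: 0.0005
grasp_force: 0.0
```

>>> send_rows:
  claw: [1,1,1,1,1]
  travel:
    - [-35,0,0]
    - [-35,0,0]
    - [-35,0,0]
    - [-35,0,0]
    - [0,0,0]
  roll: [0,0,0,0,0]

```text
clock: 21.7
tool_pos: [0.6957, 0.1129, 0.2182]
eef_rot: [0.001, -0.075, 0.997, 0.001]
wrist_force: [-0.5, -0.6, 0.1]
finger_gap: 0.0005
grasp_force: 0.0
```

>>> send_rows:
  claw: [1,1,1,1]
  travel:
    - [0,0,30]
    - [0,0,35]
    - [0,0,20]
    - [0,0,0]
  roll: [0,0,0,0]

```text
clock: 22.1
tool_pos: [0.69, 0.1115, 0.1306]
eef_rot: [-0.003, -0.076, 0.997, -0.001]
wrist_force: [-0.4, 0.7, 0.6]
finger_gap: 0.0001
grasp_force: 0.0
```

>>> send_rows:
  claw: [1,1,1,1,1]
  travel:
    - [25,0,-2]
    - [17,0,-2]
    - [15,0,0]
    - [15,0,0]
    - [15,0,0]
  roll: [0,0,0,0,0]

```text
clock: 22.6
tool_pos: [0.6074, 0.0999, 0.1406]
eef_rot: [0.002, -0.076, 0.997, 0.0]
wrist_force: [2.3, 0.3, -0.2]
finger_gap: 0.0002
grasp_force: 0.5
```

>>> send_rows:
  claw: [1,1,1,1,1]
  travel:
    - [15,0,0]
    - [13,0,0]
    - [10,0,8]
    - [10,0,8]
    - [2,0,6]
  roll: [0,0,0,0,0]

```text
clock: 23.1
tool_pos: [0.5571, 0.092, 0.1176]
eef_rot: [0.001, -0.076, 0.997, -0.0]
wrist_force: [0.8, -0.0, 1.2]
finger_gap: 0.0003
grasp_force: 0.2
```

>>> send_rows:
  claw: [1,1,1,1,1]
  travel:
    - [0,0,2]
    - [0,0,1]
    - [0,0,1]
    - [0,0,0]
    - [0,0,0]
  roll: [0,0,0,0,0]

```text
clock: 23.6
tool_pos: [0.5576, 0.0922, 0.1124]
eef_rot: [0.0, -0.076, 0.997, 0.0]
wrist_force: [0.1, -0.5, 0.1]
finger_gap: 0.0004
grasp_force: 0.1
```

>>> send_rows:
  claw: [1,1,1,1,1]
  travel:
    - [0,0,2]
    - [0,0,2]
    - [0,0,2]
    - [0,0,1]
    - [0,0,0]
  roll: [0,0,0,0,0]

```text
clock: 24.1
tool_pos: [0.5573, 0.0921, 0.107]
eef_rot: [0.0, -0.076, 0.997, -0.001]
wrist_force: [-5.5, -2.7, 16.9]
finger_gap: 0.0006
grasp_force: 8.5
```

>>> send_rows:
  claw: [1,1,1,1,1]
  travel:
    - [0,0,0.5]
    - [0,0,-10]
    - [0,0,-40]
    - [0,0,-40]
    - [0,0,-40]
  roll: [0,0,0,0,0]

```text
clock: 24.6
tool_pos: [0.5567, 0.092, 0.2359]
eef_rot: [-0.0, -0.076, 0.997, 0.0]
wrist_force: [0.4, -0.8, 0.6]
finger_gap: 0.0006
grasp_force: 0.0
```

>>> send_rows:
  claw: [1,1,1,1,1]
  travel:
    - [0,-40,0]
    - [0,-40,0]
    - [0,-40,0]
    - [0,-40,0]
    - [0,0,0]
  roll: [0,0,0,0,0]

```text
clock: 25.1
tool_pos: [0.582, -0.0745, 0.2336]
eef_rot: [-0.001, -0.071, 0.997, -0.001]
wrist_force: [-0.2, 0.2, -1.2]
finger_gap: 0.0004
grasp_force: 0.0
```

Run:
```python
from h import *
s=snap('scene','s5');t=snap('top','t5');st=arm.state();print(st['tool_pos'],st['wrist_force'],st['clock'])
T=cv2.imread('pics/s5.png');U=cv2.imread('pics/t5.png')
cv2.imwrite('pics/c5.png',np.vstack([np.hstack([cv2.resize(T[140:280,250:420],(400,320)),cv2.resize(U[130:250,160:320],(400,320))]),np.hstack([cv2.resize(T,(370,277)),cv2.resize(U,(430,277))])]))
```

```text
[ 0.58133645 -0.06748822  0.23428997] [-0.77736094 -0.02870077  0.60675049] 25.2
```

View pics/c5.png

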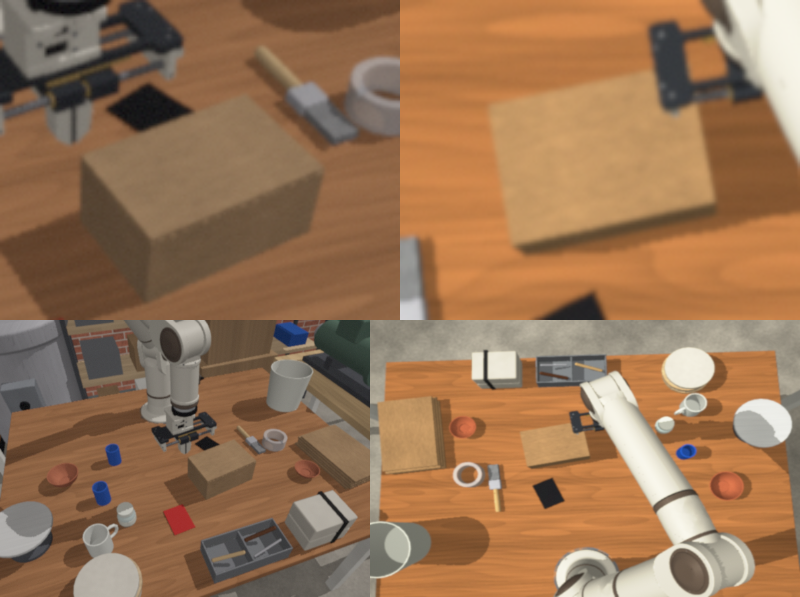

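The carton is closed flat, with its top at crop (205,165) in the scene view and (605,160) in the top view. The bystanders are in place and the robot is clear, so I'm handing it in.

```bash
python3 -c "
from plant import arm
print(arm.close_job())"
```

```text
the job is handed in; nothing more can be done
None
```

The job is handed in at 25 s: the beaker stands on the cork pad, the end flaps then the side flaps are folded down, and nothing else was disturbed; one press on the left end flap reached about 48 N through the fingertips, and the judge's verdict was not returned.

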